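# Draw the lens-wedge tray out with the drag hook

### The job

The tray with the bronze lens wedge sits back under the hood of its bay: pick up the drag hook, drop its prong into the ring at the front of the tray, and draw the tray out until the sprung catch beside it snaps into the tray's notch. Keep the hook in the ring and prove the catch with a steady tug of about 15 N (never over 30 N on the ring), then slack off, lift the hook out and set it gently down standing on the bare ledge, clear of the bay. Keep the gripper off the tray and do not disturb the other things on the ledge.

Things in the scene. Friction and masses are not known exactly. Their poses are not given: they have to be found in the camera images.
- hook: Drag hook, 250 g, loose, standing on its rear foot and its prong, left or right of the bay. Origin at ledge level under the grip; x towards the prong, z up. Flat wooden handle x -60 to 40, 24 wide, z 14 to 44. Foot: cross bar at x -57 to -43, 64 wide, z 0 to 16. Round shank (8 diameter, axis z 35) runs from the handle to x 85, then turns down to form the prong.
- grip (a point): Point in the middle of the hook's handle at hook x 0, y 0, z 29 mm: grip here from above across the 24 mm width (y), firmly (50 N or more).
- tip (a point): Bottom end of the hook's straight upright prong (8 diameter), at hook x 85, y 0, z 0 mm.
- tray: Aluminium tray, 200 long (x), 100 wide, 30 high, walls 4, 350 to 700 g, loose between rails with 1.5 mm play each side. Origin at the centre of its underside, 8 mm above the ledge. It draws out towards its own -x. It must be drawn 60 to 120 mm from its start until the catch stops it; how far is not known beforehand.
- eye (a point): Centre of the round-bar ring at the tray's front (tray x -120, y 0, z 19 mm: 27 mm above the ledge). The ring lies level, its hole upright: inside diameter 18, outside 32, bar 7 thick. Under it is the base plate, top 8 mm above the ledge, so the prong's end goes down to 11 to 14 mm above the ledge.
- bay: Fixed bay. Origin at ledge level; the tray draws out along its -x. Base plate 8 thick: x -120 to 100, y -125 to 75, with a tongue x -210 to -120, y -55 to 55. Rails to 20 mm over the ledge at y +-51.5 to +-63.5, x -120 to 100. Brass hood over x 10 to 100, top at 59. Catch housing 40 by 40, top at 46, outside the -y rail, somewhere at x -110 to -40.
- catch (a joint): Sprung catch pin (steel, upright, 8 diameter, above the bay's -y rail): 0 m = fully sprung out, 0.004 to 0.007 m when pushed back by the tray's strip, 0 again once snapped into the notch. It is 0 at the start too.
- wedge: Bronze lens wedge, 55 by 36 by 20 mm, 220 g, lying loose in the tray; origin at the centre of its underside. It stays in the tray.
- insulator: Bystander: ribbed white porcelain insulator, 56 diameter, 70 high, origin under its centre.
- prism: Bystander: squat green glass three-sided prism, 34 high, origin under its centre.
- collar_a: Bystander: brass collar, 60 diameter, 22 high, origin under its centre.
- collar_b: Bystander: larger brass collar, 68 diameter, 22 high, origin under its centre.
- oilcan: Bystander: small steel can, 52 diameter, 90 high, origin under its centre.
- spanner: Bystander: steel spanner lying flat.
- notch (a point): Middle of the notch in the 6 mm thick brass strip on the tray's -y side (tray x 15, y -47, z 22; 11 long, 6 deep). The strip starts with a ramp at tray x -46 to -36. The catch pin starts ahead of the ramp; drawing the tray makes it climb (a first hump in the pull, under 10 N), rub on the strip (a few N) and drop into the notch: a firm stop both ways, 3 mm play.
Things that resemble listed ones, but are neither listed nor needed, are in the scene too. There is more than one size of the hook; the job needs the largest.

How it is judged (in metres and radians):
On the way, in this order (a step that is already met when the one before it is completed fails the run):
1. The hook's prong stands in the tray's ring, through its hole (horizontal distance between tip and eye below 0.012 m and z of tip in the frame of tray below 0.013 m), for 0.1 s.
2. The tray is drawn out by the hook so that its strip pushes the catch back (value of joint catch above 0.0025 m and contact force between hook and tray above 0.5 N and horizontal distance between tip and eye below 0.012 m), for 0.1 s.
3. With the catch snapped into the notch, the hook tugs the tray with at least 8 N for 0.25 s (value of joint catch below 0.0015 m and x of tray in the frame of bay below -0.065 m and contact force between hook and tray above 8 N and horizontal distance between tip and eye below 0.012 m), for 0.25 s.
At the end, for the whole second after the job is handed in: The tray lies flat in its rails, its centre 65 to 130 mm ahead of the bay's origin, the catch in its notch (joint under 1.5 mm), the wedge in the tray; the hook stands upright (0.1 rad, 5 mm) on the bare ledge, off the bay, its tip over 40 mm from the ring; all at rest (value of joint catch below 0.0015 m and x of tray in the frame of bay between -0.13 and -0.065 m and z of tray in the frame of bay below 0.012 m and horizontal distance between wedge and tray below 0.09 m and z of wedge in the frame of tray below 0.02 m and height (world z) of hook below 0.005 m and angle between hook's own z axis and vertical below 0.1 rad and horizontal distance between tip and eye above 0.04 m and contact force between hook and bay below 0.1 N and linear speed of each of hook, tray below 0.01 m/s); the robot touches nothing.
It fails at once if the hook loads the tray with more than 30 N (contact force between hook and tray above 30 N).
It fails at once if the gripper or arm touches the tray (over 1 N) (contact force between any of the fingers, the arm and tray above 1 N).
It fails at once if the hook is dropped: off the ledge by over 15 mm without being held (height (world z) of hook above 0.015 m and contact force between the fingers and hook below 0.2 N).
It fails at once if a bystander is moved by more than 30 mm (distance of any of insulator, prism, collar_a, collar_b, oilcan, spanner from where it was at the start of the episode above 0.03 m).
It also fails if it takes over 64 s, if anything falls off the work surface, if the arm or the gripper's body presses on something with over 40 N, if the wrist force passes 120 N, or if a joint passes its speed limit or range.

### The arm

A 6-joint arm with a two-finger parallel gripper is mounted at the origin on the work surface. World frame = base frame: x ahead of the robot, y to its left, z up, the work surface at z = 0. Lengths are in mm, angles in rad, forces in N, time in s.
With the tool pointing down it reaches from about 275 to 975 mm from the base axis. Payload 8.4 kg.
Tool frame: the origin (TCP) lies between the finger pads; the fingertips stand 25 mm ahead of it and the grasp point (between the pads) lies 6 mm ahead of it; y points along the fingers, z is the direction in which the jaws open and shut, and the axes are right-handed (so a half turn about y gives the same grasp; the last joint's range is limited). The gripper opens to 92 mm and grips with 3 to 60 N. Pads are 20 mm wide; open, the fingers measure 128 mm over their backs; the gripper's body (75 mm by 189 mm) begins 69 mm behind the grasp point.
Start: joints at [-1.11, 0.353, 1.633, -0, 1.155, -0.002], TCP at [279.034, -559.257, 239.583] pointing down, gripper open.
Joint ranges: [-2.63, 2.63], [-0.92, 2.1], [0.06, 2.66], [-1.3, 4.44], [0, 2.69], [-3.02, 3.02]. Speed limits (rad/s): [2.22, 2.22, 2.79, 3.14, 3.14, 3.14].

### API

Orientations are given as a unit quaternion [w, x, y, z].
In Python, from station import bot gives the robot as it stands. The module is installed in compiled form; this text tells all that it offers.
- The arm moves only by the tool apply_moves, never from a script. Its argument "moves" is a list of rows, each a list of 2 entries, a list of its own where there are three numbers: the shift along the tool's x, y, z in cm, then the turn, a rotation vector about the tool's x, y, z in rad. In form: [[[tx, ty, tz], [ax, ay, az]], ...]. A call has exactly 10 rows; each row is the pose to reach, as a shift and turn from the pose measured when the call began, along the tool's axes at that moment; what a row does not reach only later rows make up. A row lasts 1/10 s, in which the tool goes at most 50 mm and 8.59 degrees, less where a joint would pass 70% of its speed; a pose out of reach is approached as far as the arm can. A call with a gripper value outside its range is refused whole. "gripper" is the opening, from -1 (shut) to 1 (fully open), set as the call begins (left out, the last holds). The fingers move at their own pace and stop on an object; "force" is the grip in N (left out, the last holds). Time passes only in rows, so rows that repeat a pose let the fingers close, or fill a call up. It gives the time, the measured TCP pose, the force and the opening at its end, in the units of the state.
- bot.read_state(): the state, without advancing time (a new reading comes with each control period).
- bot.grab_frame(name): name is "side" or "top" or "wrist"; returns a dict with "color" (420x560x3 uint8, red, green, blue), "K" (3x3 intrinsics, pixels), "rvec" (rotation vector, rad) and "tvec" (3), from world to camera coordinates, as OpenCV has them. Camera axes: x right, y down, z forward; pixel columns grow to the right and rows downward; lengths in mm; the calibration is good to about 2 mm. A picture is of the moment at which its call begins. There is no depth.
- bot.close_job(): hands the job in, once; it reports no verdict.
The state is a dict: "time_s": time; "joints": joint angles; "dq": joint speeds; "tau": joint torques, N m; "tool_pos": TCP position; "ee_rot": TCP orientation; "wrist_force": force on the tool from outside, world axes, zero at the start; "moment": the same for the moment, N m; "grip_width": finger opening in mm.
Only numpy, scipy, OpenCV 4.12 (cv2) and the standard library are available. Lean on these libraries where they do the work, as an engineer would, in place of code of your own. Each camera call takes 0.05 s, during which the arm holds its last target. There are 200 camera calls.

## Working session

There is one attempt and no reset: what is moved stays moved. The work goes in short steps, Python scripts to look and compute and a tool call to move; the robot and the scene stay as the last step left them, time stands still between calls to the robot, and variables do not carry over. Pictures are saved under pics/ and viewed, about 8 in all and at most 12, crops included, and the job is handed in when it is done.

Besides the shell and the picture viewer there is one more tool, called after "Request:" in YAML: its name, and indented under it one key for each argument. apply_moves: Moves the arm, as the interface text tells. Its arguments: {"type":"object","properties":{"moves":{"type":"array"},"gripper":{"type":"number"},"force":{"type":"number"}},"required":["moves"]}

```bash
mkdir -p pics
cat > h.py <<'E'
import numpy as np, cv2
from station import bot
from scipy.spatial.transform import Rotation as R
def grab(n,fn=None):
    f=bot.grab_frame(n)
    if fn: cv2.imwrite('pics/'+fn,cv2.cvtColor(f['color'],cv2.COLOR_RGB2BGR))
    return f
def ray(f,uv,z):
    K=np.array(f['K']);Rm=cv2.Rodrigues(np.array(f['rvec'],float))[0];t=np.array(f['tvec'],float).ravel()
    c=-Rm.T@t; d=Rm.T@np.linalg.inv(K)@np.array([uv[0],uv[1],1.])
    return c+d*(z-c[2])/d[2]
def proj(f,p):
    return cv2.projectPoints(np.array([p],float),np.array(f['rvec'],float),np.array(f['tvec'],float),np.array(f['K'],float),None)[0].ravel()
def tcp():
    s=bot.read_state(); q=np.array(s['ee_rot']); return np.array(s['tool_pos']),R.from_quat(q[[1,2,3,0]])
E
python3 - <<'E'
from h import *
import pickle
d={n:grab(n,n+'0.png') for n in ('top','side')}
pickle.dump(d,open('f0.pkl','wb'))
s=bot.read_state();print(s)
for n in d: print(n,d[n]['tvec'],d[n]['rvec'])
p,r=tcp();print(r.as_matrix())
E
```

```text
{'time_s': 0.1, 'joints': array([-1.11042750e+00,  3.53550741e-01,  1.63404825e+00, -3.23596172e-05,
        1.15521343e+00, -2.37610790e-03]), 'dq': array([-3.02278716e-03, -7.43881955e-04, -2.25791250e-03, -9.55811979e-04,
       -7.53260945e-04, -6.30078178e-05]), 'tau': array([ 2.94492056e-04, -5.94906235e+01, -3.34929764e+01,  6.98516727e-02,
        1.83170795e-02, -3.11839949e-05]), 'tool_pos': array([ 278.82465647, -558.89655331,  238.96125935]), 'ee_rot': array([ 0.16204561, -0.16226178,  0.68868065, -0.6878454 ]), 'wrist_force': array([ 0.09411418,  0.36795291, -0.8216727 ]), 'moment': array([-0.01187091,  0.00149783,  0.0133768 ]), 'grip_width': 92.07306107774791}
top [ -48.45120923  557.81943419 1136.74155277] [ 2.15261623 -2.13868236  0.15651072]
side [409.4528167  325.42289969 966.66929733] [ 0.9160896  -2.57026556  0.99905665]
[[-8.94824668e-01 -5.68441049e-04  4.46417396e-01]
 [-4.46417757e-01  1.07962604e-03 -8.94824017e-01]
 [ 2.66908571e-05 -9.99999256e-01 -1.21983819e-03]]
```

View pics/top0.png

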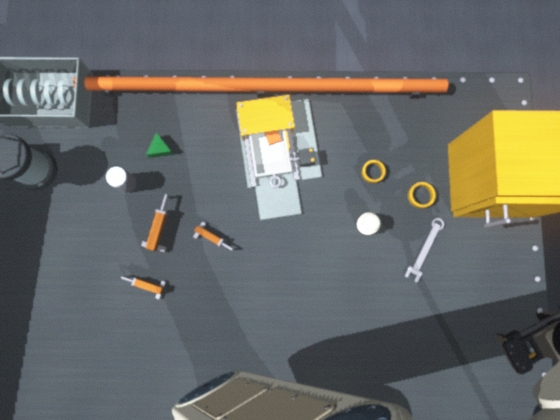

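View pics/side0.png

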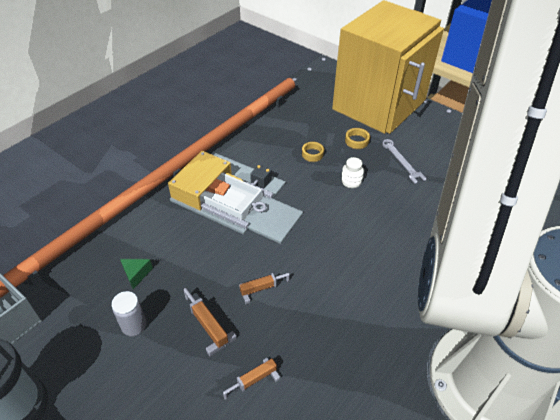

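Top view: the bay sits at about (275,150) with its ring at (277,182). There are three hooks, and the largest is at (157,228) with its prong at (164,200). The side view agrees: largest hook at (208,322). Next I'll measure these.

Run:
```python
from h import *
import pickle
d=pickle.load(open('f0.pkl','rb'))
f=d['top'];hsv=cv2.cvtColor(f['color'],cv2.COLOR_RGB2HSV)
m=cv2.inRange(hsv,(5,110,90),(18,255,255))
for c in cv2.findContours(m,0,2)[0]:
    if cv2.contourArea(c)>80:
        r=cv2.minAreaRect(c);b=cv2.boxPoints(r)
        print(r,cv2.contourArea(c)); print([ray(f,p,44)[:2].round().tolist() for p in b])
for n,uv,z in [('ring',(277,182),27),('prongtop',(165,198),35),('tongueL',(260,220),8),('tongueR',(301,213),8),('hoodL',(238,100),59),('hoodR',(291,95),59),('hoodL2',(241,136),59),('hoodR2',(294,129),59),('can',(116,176),90),('prism',(158,146),30)]:
    print(n,ray(f,uv,z).round())
a=f['color'][80:260,90:340];cv2.imwrite('pics/crop1.png',cv2.cvtColor(cv2.resize(a,None,fx=3.1,fy=3.1,interpolation=cv2.INTER_CUBIC),cv2.COLOR_RGB2BGR))
```

```text
((148.16058349609375, 286.0583801269531), (28.193803787231445, 8.201833724975586), 19.98310661315918) 190.5
[[357.0, 310.0], [376.0, 304.0], [352.0, 237.0], [333.0, 243.0]]
((206.93844604492188, 234.10769653320312), (26.791500091552734, 7.442083358764648), 29.74488067626953) 161.5
[[494.0, 165.0], [511.0, 156.0], [477.0, 95.0], [461.0, 104.0]]
((154.7961883544922, 231.29299926757812), (10.157987594604492, 37.81028747558594), 16.389541625976562) 335.0
[[450.0, 287.0], [543.0, 264.0], [535.0, 239.0], [443.0, 262.0]]
((272.85845947265625, 136.25469970703125), (12.499811172485352, 13.323973655700684), 74.05460357666016) 128.5
[[756.0, -15.0], [766.0, -48.0], [734.0, -57.0], [723.0, -24.0]]
((265.9950256347656, 84.24996185302734), (364.03863525390625, 14.473012924194336), 0.38196614384651184) 4715.0
[[868.0, 469.0], [909.0, 472.0], [909.0, -505.0], [868.0, -502.0]]
ring [626. -48.  27.]
prongtop [580. 243.  35.]
tongueL [527.  -4.   8.]
tongueR [ 547. -112.    8.]
hoodL [838.  56.  59.]
hoodR [853. -83.  59.]
hoodL2 [740.  47.  59.]
hoodR2 [760. -91.  59.]
can [626. 354.  90.]
prism [720. 268.  30.]
```

View pics/crop1.png

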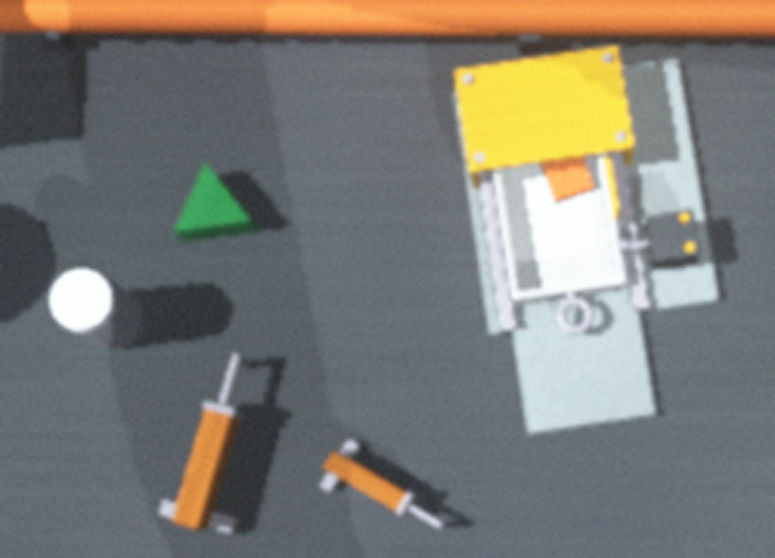

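The crop confirms the largest hook, lower left, with its prong pointing up the picture (crop 236,355). The ring is at crop (577,313), and the space around the hook is clear. Moving above the hook.

```bash
cat >> h.py <<'E'
def go(pos,zang):
    "shift cm / turn to put TCP at pos, tool down, tool z at heading zang deg"
    p,r=tcp(); a=np.radians(zang); z=np.array([np.cos(a),np.sin(a),0]); y=np.array([0,0,-1.]); x=np.cross(y,z)
    T=R.from_matrix(np.array([x,y,z]).T)
    print('t',bot.read_state()['time_s'],'tcp',p.round(1),'shift cm',(r.inv().apply(np.array(pos)-p)/10).round(2),'turn',(r.inv()*T).as_rotvec().round(3))
E
python3 -c "
from h import *
go([503,260,170],-104)"
```

```text
t 0.1 tcp [ 278.8 -558.9  239. ] shift cm [-56.62   6.97 -63.26] turn [0.001 0.707 0.   ]
```

Request:
apply_moves:
  moves:
    - [[-5, 0.5, -6], [0, 0.07, 0]]
    - [[-9, 1, -10], [0, 0.14, 0]]
    - [[-13, 1.5, -14], [0, 0.21, 0]]
    - [[-17, 2, -18], [0, 0.28, 0]]
    - [[-21, 2.5, -23], [0, 0.35, 0]]
    - [[-25, 3, -28], [0, 0.42, 0]]
    - [[-29, 3.5, -32], [0, 0.49, 0]]
    - [[-33, 4, -36], [0, 0.56, 0]]
    - [[-37, 4.5, -40], [0, 0.63, 0]]
    - [[-41, 5, -45], [0, 0.707, 0]]
  gripper: 1

```text
time_s: 1.1
tool_pos: [415.7, -78.3, 198.6]
ee_rot: [-0.087, 0.087, 0.702, -0.701]
wrist_force: [2.4, -0.2, -0.7]
grip_width: 91.8
```

```bash
python3 -c "
from h import *
go([503,260,170],-104)"
```

```text
t 1.1 tcp [415.7 -78.3 198.6] shift cm [ -0.18   2.89 -34.93] turn [ 0.001 -0.003  0.   ]
```

Request:
apply_moves:
  moves:
    - [[0, 0.5, -4.5], [0, 0, 0]]
    - [[0, 1, -9], [0, 0, 0]]
    - [[0, 1.5, -13.5], [0, 0, 0]]
    - [[0, 2, -18], [0, 0, 0]]
    - [[-0.1, 2.3, -22.5], [0, 0, 0]]
    - [[-0.1, 2.6, -27], [0, 0, 0]]
    - [[-0.2, 2.9, -31], [0, 0, 0]]
    - [[-0.2, 2.9, -34], [0, 0, 0]]
    - [[-0.2, 2.9, -34.9], [0, 0, 0]]
    - [[-0.2, 2.9, -34.9], [0, 0, 0]]

```text
time_s: 2.1
tool_pos: [502.8, 260.2, 169.5]
ee_rot: [-0.087, 0.086, 0.702, -0.702]
wrist_force: [-0.8, -1.2, -0.6]
grip_width: 91.8
```

Run:
```python
from h import *
go([503,260,170],-104)
f=grab('wrist','w1.png')
hsv=cv2.cvtColor(f['color'],cv2.COLOR_RGB2HSV)
m=cv2.inRange(hsv,(5,110,90),(18,255,255))
for c in cv2.findContours(m,0,2)[0]:
    if cv2.contourArea(c)>800:
        r=cv2.minAreaRect(c);b=cv2.boxPoints(r);print(r)
        print([ray(f,p,44)[:2].round(1).tolist() for p in b])
```

```text
t 2.1 tcp [502.8 260.2 169.5] shift cm [-0.02 -0.05  0.02] turn [ 0.    -0.001  0.001]
((443.4545593261719, 185.66432189941406), (95.02376556396484, 22.150962829589844), 15.478638648986816)
[[501.9, 174.6], [516.8, 167.7], [481.1, 103.6], [465.3, 109.5]]
((279.5553894042969, 220.00306701660156), (14.422204971313477, 114.54558563232422), 3.1798300743103027)
[[450.4, 285.5], [539.1, 257.6], [535.9, 247.4], [446.9, 274.4]]
```

View pics/w1.png

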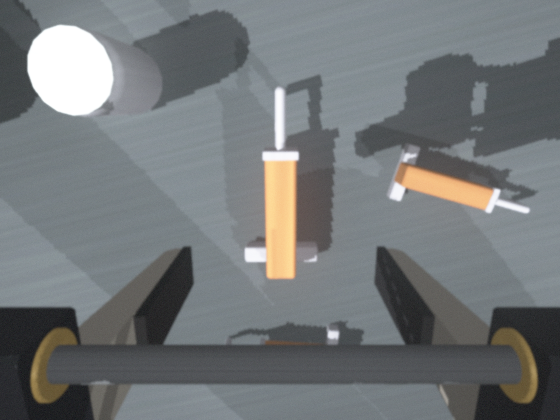

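The wrist view shows the hook centred: handle rear at (281,277), handle sides at x 266 to 297, prong end at (279,90), foot bar at (246..316, 252). Computing the grip from these.

Run:
```python
from h import *
f=grab('wrist')
r=ray(f,(281.5,278),44);e=ray(f,(279.5,92),37);fo=ray(f,(281,252),16);fe=ray(f,(281,152),44)
for n,p in zip('rear prong foot front'.split(),(r,e,fo,fe)): print(n,p.round(1))
u=(e-r)[:2];L=np.linalg.norm(u);u/=L;print(L,np.degrees(np.arctan2(u[1],u[0])),'grip from rear',r[:2]+60*u,'from prong',e[:2]-87*u)
```

```text
rear [446.6 275.   44. ]
prong [586.3 241.4  37. ]
foot [457.5 272.8  16. ]
front [545.2 250.6  44. ]
143.74453558735323 -13.520520606706866 grip from rear [504.92359754 260.94522024] from prong [501.75835426 261.706327  ]
```

Request:
apply_moves:
  moves:
    - [[0, 2, -0.1], [0, 0, 0]]
    - [[0, 5, -0.1], [0, -0.007, 0]]
    - [[0, 8, -0.1], [0, -0.007, 0]]
    - [[0, 10.5, -0.1], [0, -0.007, 0]]
    - [[0, 12.4, -0.1], [0, -0.007, 0]]
    - [[0, 13.2, -0.1], [0, -0.007, 0]]
    - [[0, 13.45, -0.1], [0, -0.007, 0]]
    - [[0, 13.45, -0.1], [0, -0.007, 0]]
    - [[0, 13.45, -0.1], [0, -0.007, 0]]
    - [[0, 13.45, -0.1], [0, -0.007, 0]]

```text
time_s: 3.2
tool_pos: [503.1, 259.7, 36.1]
ee_rot: [-0.085, 0.085, 0.702, -0.702]
wrist_force: [0.5, -0.2, -0.5]
grip_width: 92.0
```

Request:
apply_moves:
  moves:
    - [[0, 0, 0], [0, 0, 0]]
    - [[0, 0, 0], [0, 0, 0]]
    - [[0, 0, 0], [0, 0, 0]]
    - [[0, 0, 0], [0, 0, 0]]
    - [[0, 0, 0], [0, 0, 0]]
    - [[0, 0, 0], [0, 0, 0]]
    - [[0, 0, 0], [0, 0, 0]]
    - [[0, 0, 0], [0, 0, 0]]
    - [[0, 0, 0], [0, 0, 0]]
    - [[0, 0, 0], [0, 0, 0]]
  gripper: -1
  force: 60

```text
time_s: 4.2
tool_pos: [503.3, 259.8, 36.1]
ee_rot: [-0.085, 0.085, 0.702, -0.702]
wrist_force: [-0.0, 1.1, 0.8]
grip_width: 23.6
```

```bash
python3 -c "
from h import *
go([542,-60,106],-82)"
```

```text
t 4.2 tcp [503.3 259.8  36.1] shift cm [-11.38  -7.02  30.13] turn [ 0.001 -0.38  -0.001]
```

Request:
apply_moves:
  moves:
    - [[0, -0.5, 0], [0, 0, 0]]
    - [[0, -1.5, 0], [0, 0, 0]]
    - [[0, -2.5, 0], [0, 0, 0]]
    - [[0, -3.5, 0], [0, 0, 0]]
    - [[0, -4.5, 0], [0, 0, 0]]
    - [[0, -5.5, 0], [0, 0, 0]]
    - [[0, -6.3, 0], [0, 0, 0]]
    - [[0, -6.8, 0], [0, 0, 0]]
    - [[0, -7, 0], [0, 0, 0]]
    - [[0, -7, 0], [0, 0, 0]]

```text
time_s: 5.2
tool_pos: [503.2, 259.8, 106.3]
ee_rot: [-0.085, 0.085, 0.702, -0.702]
wrist_force: [0.2, 0.6, -2.4]
grip_width: 23.5
```

```bash
python3 -c "
from h import *
go([542,-60,106],-82)"
```

```text
t 5.2 tcp [503.2 259.8 106.3] shift cm [-1.138e+01 -1.000e-02  3.013e+01] turn [ 0.001 -0.38  -0.001]
```

Request:
apply_moves:
  moves:
    - [[-0.8, 0, 2], [0, -0.03, 0]]
    - [[-2, 0, 5.5], [0, -0.08, 0]]
    - [[-3.5, 0, 9.5], [0, -0.13, 0]]
    - [[-5, 0, 13.5], [0, -0.18, 0]]
    - [[-6.5, 0, 17.5], [0, -0.23, 0]]
    - [[-8, 0, 21.5], [0, -0.28, 0]]
    - [[-9.5, 0, 25.5], [0, -0.33, 0]]
    - [[-10.8, 0, 28.5], [0, -0.36, 0]]
    - [[-11.4, 0, 30.1], [0, -0.38, 0]]
    - [[-11.4, 0, 30.1], [0, -0.38, 0]]

```text
time_s: 6.2
tool_pos: [542.3, -61.8, 105.5]
ee_rot: [0.049, -0.048, 0.706, -0.705]
wrist_force: [-0.1, 0.3, -2.2]
grip_width: 23.5
```

Run:
```python
from h import *
import pickle
go([542,-60,106],-82)
f=grab('wrist','w2.png');g=grab('top','t2.png');pickle.dump((f,g,grab('side')),open('f2.pkl','wb'))
```

```text
t 6.2 tcp [542.3 -61.8 105.5] shift cm [ 0.   -0.05 -0.18] turn [ 0.001 -0.002 -0.   ]
```

View pics/w2.png

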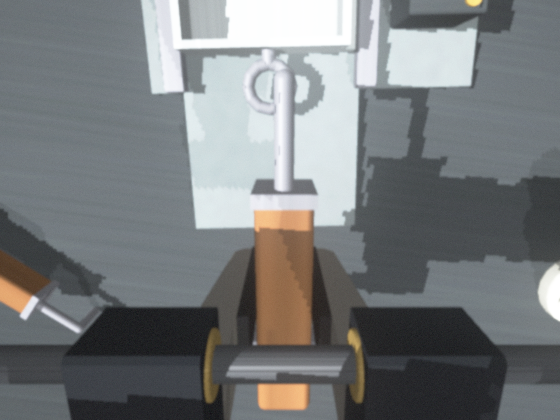

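The close view shows the ring's outer left edge at (245,86), its bottom at (267,113), and its neck at (268,52). The prong bend is at (284,66) and the shank axis runs down to (284,185). The tray's front edge runs (178,47) to (352,47), and the tongue's front corners are (195,229) and (356,226).

Run:
```python
from h import *
import pickle
f,g,_=pickle.load(open('f2.pkl','rb'))
p,r=tcp();X=r.as_matrix();fx=-X[:2,0];fy=-X[:2,2]   # hook x and y
def A(v): return round(float(np.degrees(np.arctan2(v[1],v[0]))),2)
print('hook yaw',A(fx))
tl=[ray(f,q,8) for q in [(195,229),(356,226),(186,95),(357,84)]]
print('tongue',[q.round(1).tolist() for q in tl])
print('yaw tongue front',A((tl[0]-tl[1])[:2])-90,'left',A((tl[2]-tl[0])[:2]),'right',A((tl[3]-tl[1])[:2]))
a,b=[ray(f,q,38) for q in [(175,46),(355,48)]];print('tray front yaw',A((a-b)[:2])-90, np.linalg.norm(a-b),((a+b)/2).round(1))
L=ray(f,(245,86),27)[:2]-16*fy; B=ray(f,(267,113.5),27)[:2]+16*fx
print('ring from left',L,'from bottom',B,'neck',ray(f,(268,52),27))
h=p[2]-36.1
s1,s2=[ray(f,q,35+h)[:2] for q in [(284.5,75),(284.5,185)]];print('shank',s1,s2,A(s1-s2))
e=ray(f,(284,63),38+h)[:2];print('prong',e-4*fx, 'nominal tip',p[:2]+85*fx)
```

```text
hook yaw 7.96
tongue [[527.4, -0.9, 8.0], [545.1, -111.8, 8.0], [615.8, 11.3, 8.0], [637.3, -94.5, 8.0]]
yaw tongue front 9.090000000000003 left 7.84 right 10.67
tray front yaw 7.390000000000001 96.40697769974685 [646.5 -36.6  38. ]
ring from left [627.93093751 -42.87521597] from bottom [628.05417353 -39.37174955] neck [645.6462971  -37.89326983  27.        ]
shank [629.00588234 -49.4303148 ] [587.24476828 -55.30758734] 8.01
prong [628.87821209 -49.25134342] nominal tip [625.98668323 -47.38081667]
```

Request:
apply_moves:
  moves:
    - [[0, 0, -0.3], [0, 0, 0]]
    - [[0, 0.2, -0.5], [0, 0, 0]]
    - [[0, 0.6, -0.75], [0, 0, 0]]
    - [[0, 1.2, -0.75], [0, 0, 0]]
    - [[0, 1.8, -0.75], [0, 0, 0]]
    - [[0, 2.4, -0.75], [0, 0, 0]]
    - [[0, 2.9, -0.75], [0, 0, 0]]
    - [[0, 3.1, -0.75], [0, 0, 0]]
    - [[0, 3.1, -0.75], [0, 0, 0]]
    - [[0, 3.1, -0.75], [0, 0, 0]]

```text
time_s: 7.35
tool_pos: [540.9, -51.7, 74.6]
ee_rot: [0.049, -0.049, 0.706, -0.705]
wrist_force: [0.5, -0.2, -1.7]
grip_width: 23.3
```

Run:
```python
from h import *
import pickle
go([542,-60,106],-82)
f,g,s=[grab(n) for n in('wrist','top','side')];pickle.dump((f,g,s),open('f3.pkl','wb'))
c=lambda im,u,v,w,h,k:cv2.resize(im[v:v+h,u:u+w],None,fx=k,fy=k,interpolation=cv2.INTER_CUBIC)
p,_=tcp()
print(proj(s,[628,-42,27]))
a=c(f['color'],210,20,130,130,4);b=c(s['color'],210,160,65,130,4)
cv2.imwrite('pics/w3.png',cv2.cvtColor(np.hstack([a,b]),cv2.COLOR_RGB2BGR))
```

```text
t 7.35 tcp [540.9 -51.7  74.6] shift cm [ 0.   -3.14  0.83] turn [ 0.001 -0.001 -0.   ]
[259.52457114 207.06544539]
```

View pics/w3.png

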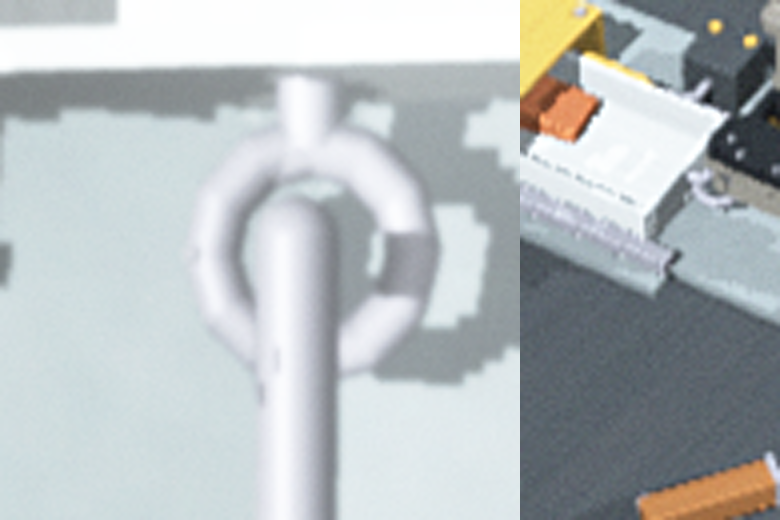

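Ring in the crop: outer edges x 192 to 438, y 125 to 375, so its centre is at full-frame (288.8, 82.5). The shank axis is at x≈285 and the bend's front edge at y≈69. The side view of the prong is blocked by the gripper.

Run:
```python
from h import *
import pickle
f,g,s=pickle.load(open('f3.pkl','rb'))
p,r=tcp();X=r.as_matrix();fx=-X[:2,0];fy=-X[:2,2];h=p[2]-36.1
ring=ray(f,(288.75,82.5),27)[:2]
s1=ray(f,(284.5,75),35+h)[:2]; s2=ray(f,(286,140),35+h)[:2]; e=ray(f,(285,68.5),35+h)[:2]-4*fx
print('lift',h,'ring',ring,'prong',e,'shank',s1,s2,'nominal',p[:2]+85*fx, 'ring-prong x,y',(ring-e)@fx,(ring-e)@fy,'vs nominal',(ring-p[:2]-85*fx)@fx,(ring-p[:2]-85*fx)@fy)
print('bar diam',np.linalg.norm(ray(f,(258,82),27)-ray(f,(319.5,82),27)))
c=-cv2.Rodrigues(np.array(f['rvec']))[0].T@np.array(f['tvec']).ravel();print('cam',c)
```

```text
lift 38.710574596171575 ring [627.90084535 -41.42872198] prong [625.92461298 -39.64907272] shank [627.59543706 -39.23272094] [603.84380214 -43.20842951] nominal [625.15981256 -39.94791964] ring-prong x,y 1.7109748905315239 -2.0359782127275676 vs nominal 2.509769463185443 -1.8458309948745257
bar diam 30.605943470822048
cam [616.64734724 -40.46922064 220.32151946]
```

Request:
apply_moves:
  moves:
    - [[-0.1, 0, 0.1], [0, 0, 0]]
    - [[-0.2, 0, 0.19], [0, 0, 0]]
    - [[-0.2, 0.2, 0.19], [0, 0, 0]]
    - [[-0.2, 0.6, 0.19], [0, 0, 0]]
    - [[-0.2, 1, 0.19], [0, 0, 0]]
    - [[-0.2, 1.4, 0.19], [0, 0, 0]]
    - [[-0.2, 1.8, 0.19], [0, 0, 0]]
    - [[-0.2, 2.2, 0.19], [0, 0, 0]]
    - [[-0.2, 2.5, 0.19], [0, 0, 0]]
    - [[-0.2, 2.55, 0.19], [0, 0, 0]]

```text
time_s: 8.5
tool_pos: [542.9, -53.3, 48.8]
ee_rot: [0.049, -0.049, 0.706, -0.705]
wrist_force: [-0.1, -0.6, -3.0]
grip_width: 23.5
```

Run:
```python
from h import *
import pickle
s=bot.read_state();print(s['tool_pos'],s['wrist_force'],s['moment'])
f=grab('wrist');pickle.dump(f,open('f4.pkl','wb'))
a=cv2.resize(f['color'][20:150,210:340],None,fx=4,fy=4,interpolation=cv2.INTER_CUBIC)
cv2.imwrite('pics/w4.png',cv2.cvtColor(a,cv2.COLOR_RGB2BGR))
```

```text
[542.94401514 -53.25937692  48.82952587] [-0.13223776 -0.60938276 -3.01673566] [ 0.01969521 -0.07296283 -0.01083649]
```

View pics/w4.png

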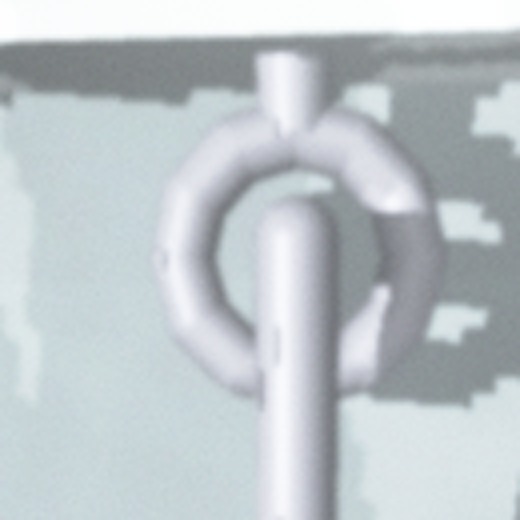

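The prong is in the ring with slack all round. I'll draw along the bay axis, with the first 5 cm safe before any possible stop.

Request:
apply_moves:
  moves:
    - [[0.2, 0, 0], [0, 0, 0]]
    - [[0.5, 0, 0], [0, 0, 0]]
    - [[0.8, 0, 0], [0, 0, 0]]
    - [[1.2, 0, 0.01], [0, 0, 0]]
    - [[1.6, 0, 0.01], [0, 0, 0]]
    - [[2, 0, 0.02], [0, 0, 0]]
    - [[2.4, 0, 0.02], [0, 0, 0]]
    - [[2.7, 0, 0.02], [0, 0, 0]]
    - [[2.9, 0, 0.02], [0, 0, 0]]
    - [[3, 0, 0.02], [0, 0, 0]]

```text
time_s: 9.55
tool_pos: [514.1, -57.7, 49.3]
ee_rot: [0.05, -0.048, 0.706, -0.705]
wrist_force: [6.7, 0.7, -2.3]
grip_width: 23.9
```

Request:
apply_moves:
  moves:
    - [[0.2, 0, 0], [0, 0, 0]]
    - [[0.5, 0, 0], [0, 0, 0]]
    - [[0.8, 0, 0], [0, 0, 0]]
    - [[1.1, 0, 0.01], [0, 0, 0]]
    - [[1.4, 0, 0.01], [0, 0, 0]]
    - [[1.7, 0, 0.02], [0, 0, 0]]
    - [[2, 0, 0.02], [0, 0, 0]]
    - [[2.3, 0, 0.02], [0, 0, 0]]
    - [[2.6, 0, 0.02], [0, 0, 0]]
    - [[2.8, 0, 0.02], [0, 0, 0]]

```text
time_s: 10.55
tool_pos: [486.6, -61.6, 49.3]
ee_rot: [0.05, -0.048, 0.706, -0.705]
wrist_force: [6.5, 2.7, -3.9]
grip_width: 23.7
```

```bash
cat > st.py <<'E'
from h import *
s=bot.read_state();p,r=tcp()
import sys
print(s['time_s'],p.round(2),'F',s['wrist_force'].round(2),'tool F',r.inv().apply(s['wrist_force']).round(2),'M',s['moment'].round(2),'drawn',((np.array([542.94,-53.26])-p[:2])@[np.cos(.148),np.sin(.148)]).round(2))
E
python3 st.py
```

```text
10.55 [486.63 -61.64  49.34] F [ 6.47  2.68 -3.92] tool F [-6.77  3.94 -1.76] M [ 0.43 -1.07  0.08] drawn 56.93
```

Run:
```python
from h import *
import pickle
d=pickle.load(open('f0.pkl','rb'));t=grab('top');s=grab('side');pickle.dump((t,s),open('f5.pkl','wb'))
c=lambda im,u,v,w,h,k:cv2.resize(im[v:v+h,u:u+w],None,fx=k,fy=k,interpolation=cv2.INTER_CUBIC)
# left: top now 6x origin (265,125); right: side at start 4x origin (215,155) ; 
a=c(t['color'],260,125,66,95,6);b=c(d['side']['color'],225,160,66,47,6);e=c(s['color'],225,160,66,48,6)
cv2.imwrite('pics/w5.png',cv2.cvtColor(np.hstack([a,np.vstack([b,e])]),cv2.COLOR_RGB2BGR))
```

```text
(no output)
```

View pics/w5.png

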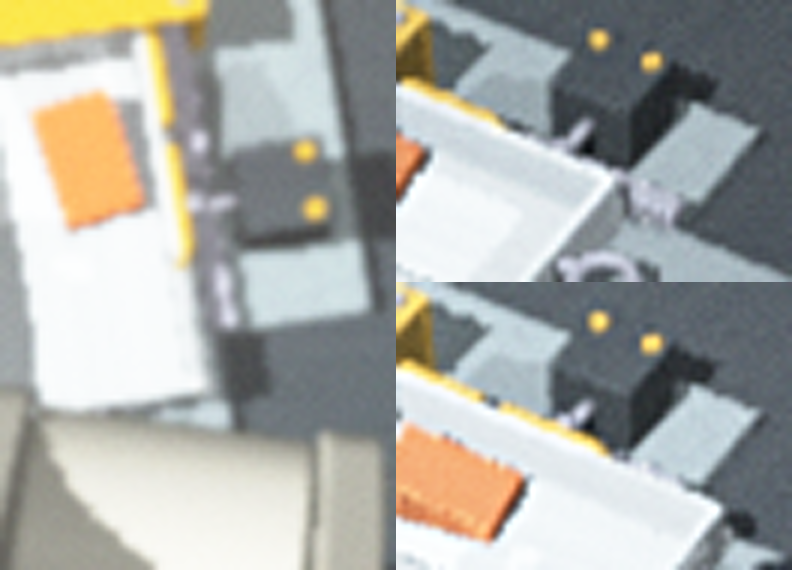

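The top crop shows the notch (gap in the yellow strip) at (170,137), the strip's front end at (183,262) and the pin at (200,203). That leaves about 33 mm to draw before the pin drops. The wedge is still in the tray. I'll draw 26 mm, then creep.

Request:
apply_moves:
  moves:
    - [[0.3, 0, 0], [0, 0, 0]]
    - [[0.6, 0, 0], [0, 0, 0]]
    - [[0.9, 0, 0], [0, 0, 0]]
    - [[1.2, 0, 0.01], [0, 0, 0]]
    - [[1.5, 0, 0.01], [0, 0, 0]]
    - [[1.8, 0, 0.02], [0, 0, 0]]
    - [[2.1, 0, 0.02], [0, 0, 0]]
    - [[2.3, 0, 0.02], [0, 0, 0]]
    - [[2.5, 0, 0.02], [0, 0, 0]]
    - [[2.6, 0, 0.02], [0, 0, 0]]

```text
time_s: 11.65
tool_pos: [461.0, -65.3, 49.3]
ee_rot: [0.05, -0.048, 0.706, -0.705]
wrist_force: [6.0, 2.4, -4.9]
grip_width: 23.8
```

Request:
apply_moves:
  moves:
    - [[0.02, 0, 0], [0, 0, 0]]
    - [[0.04, 0, 0], [0, 0, 0]]
    - [[0.06, 0, 0], [0, 0, 0]]
    - [[0.08, 0, 0], [0, 0, 0]]
    - [[0.1, 0, 0], [0, 0, 0]]
    - [[0.12, 0, 0], [0, 0, 0]]
    - [[0.14, 0, 0], [0, 0, 0]]
    - [[0.16, 0, 0], [0, 0, 0]]
    - [[0.18, 0, 0], [0, 0, 0]]
    - [[0.2, 0, 0], [0, 0, 0]]

```text
time_s: 12.65
tool_pos: [458.9, -65.5, 49.3]
ee_rot: [0.05, -0.048, 0.706, -0.705]
wrist_force: [4.7, 1.3, -4.1]
grip_width: 23.7
```

```bash
python3 st.py
```

```text
12.65 [458.92 -65.52  49.31] F [ 4.72  1.34 -4.05] tool F [-4.85  4.07 -0.66] M [ 0.33 -0.77  0.09] drawn 84.91
```

Request:
apply_moves:
  moves:
    - [[0.02, 0, 0], [0, 0, 0]]
    - [[0.04, 0, 0], [0, 0, 0]]
    - [[0.06, 0, 0], [0, 0, 0]]
    - [[0.08, 0, 0], [0, 0, 0]]
    - [[0.1, 0, 0], [0, 0, 0]]
    - [[0.12, 0, 0], [0, 0, 0]]
    - [[0.14, 0, 0], [0, 0, 0]]
    - [[0.16, 0, 0], [0, 0, 0]]
    - [[0.18, 0, 0], [0, 0, 0]]
    - [[0.2, 0, 0], [0, 0, 0]]

```text
time_s: 13.65
tool_pos: [456.6, -65.8, 49.3]
ee_rot: [0.05, -0.048, 0.706, -0.705]
wrist_force: [3.2, 1.4, -2.3]
grip_width: 23.7
```

Request:
apply_moves:
  moves:
    - [[0.02, 0, 0], [0, 0, 0]]
    - [[0.04, 0, 0], [0, 0, 0]]
    - [[0.06, 0, 0], [0, 0, 0]]
    - [[0.08, 0, 0], [0, 0, 0]]
    - [[0.1, 0, 0], [0, 0, 0]]
    - [[0.12, 0, 0], [0, 0, 0]]
    - [[0.14, 0, 0], [0, 0, 0]]
    - [[0.15, 0, 0], [0, 0, 0]]
    - [[0.15, 0, 0], [0, 0, 0]]
    - [[0.15, 0, 0], [0, 0, 0]]

```text
time_s: 14.65
tool_pos: [455.2, -66.0, 49.3]
ee_rot: [0.05, -0.048, 0.706, -0.705]
wrist_force: [4.0, 0.6, -2.8]
grip_width: 23.7
```

Request:
apply_moves:
  moves:
    - [[0.02, 0, 0], [0, 0, 0]]
    - [[0.04, 0, 0], [0, 0, 0]]
    - [[0.06, 0, 0], [0, 0, 0]]
    - [[0.08, 0, 0], [0, 0, 0]]
    - [[0.1, 0, 0], [0, 0, 0]]
    - [[0.12, 0, 0], [0, 0, 0]]
    - [[0.14, 0, 0], [0, 0, 0]]
    - [[0.15, 0, 0], [0, 0, 0]]
    - [[0.15, 0, 0], [0, 0, 0]]
    - [[0.15, 0, 0], [0, 0, 0]]

```text
time_s: 15.65
tool_pos: [453.7, -66.2, 49.3]
ee_rot: [0.05, -0.048, 0.706, -0.705]
wrist_force: [3.2, 1.0, -2.8]
grip_width: 23.8
```

Request:
apply_moves:
  moves:
    - [[0.02, 0, 0], [0, 0, 0]]
    - [[0.04, 0, 0], [0, 0, 0]]
    - [[0.06, 0, 0], [0, 0, 0]]
    - [[0.08, 0, 0], [0, 0, 0]]
    - [[0.1, 0, 0], [0, 0, 0]]
    - [[0.12, 0, 0], [0, 0, 0]]
    - [[0.13, 0, 0], [0, 0, 0]]
    - [[0.13, 0, 0], [0, 0, 0]]
    - [[0.13, 0, 0], [0, 0, 0]]
    - [[0.13, 0, 0], [0, 0, 0]]

```text
time_s: 16.65
tool_pos: [453.1, -66.4, 49.3]
ee_rot: [0.05, -0.048, 0.706, -0.705]
wrist_force: [6.4, 1.8, -5.6]
grip_width: 23.4
```

Request:
apply_moves:
  moves:
    - [[0.07, 0, 0], [0, 0, 0]]
    - [[0.08, 0, 0], [0, 0, 0]]
    - [[0.09, 0, 0], [0, 0, 0]]
    - [[0.1, 0, 0], [0, 0, 0]]
    - [[0.11, 0, 0], [0, 0, 0]]
    - [[0.12, 0, 0], [0, 0, 0]]
    - [[0.12, 0, 0], [0, 0, 0]]
    - [[0.12, 0, 0], [0, 0, 0]]
    - [[0.12, 0, 0], [0, 0, 0]]
    - [[0.12, 0, 0], [0, 0, 0]]

```text
time_s: 17.65
tool_pos: [452.9, -66.7, 49.5]
ee_rot: [0.051, -0.047, 0.706, -0.705]
wrist_force: [9.0, 2.0, -6.6]
grip_width: 23.3
```

Request:
apply_moves:
  moves:
    - [[0.12, 0, 0], [0, 0, 0]]
    - [[0.14, 0, 0], [0, 0, 0]]
    - [[0.16, 0, 0], [0, 0, 0]]
    - [[0.18, 0, 0], [0, 0, 0]]
    - [[0.2, 0, 0], [0, 0, 0]]
    - [[0.2, 0, 0], [0, 0, 0]]
    - [[0.2, 0, 0], [0, 0, 0]]
    - [[0.2, 0, 0], [0, 0, 0]]
    - [[0.2, 0, 0], [0, 0, 0]]
    - [[0.2, 0, 0], [0, 0, 0]]

```text
time_s: 18.65
tool_pos: [452.7, -67.1, 49.7]
ee_rot: [0.052, -0.046, 0.706, -0.705]
wrist_force: [9.6, 0.8, -8.1]
grip_width: 23.7
```

Run:
```python
exec(open('st.py').read())
import pickle
w=grab('wrist')
t=grab('top');s=grab('side');pickle.dump((t,s,w),open('f6.pkl','wb'))
c=lambda im,u,v,w,h,k:cv2.resize(im[v:v+h,u:u+w],None,fx=k,fy=k,interpolation=cv2.INTER_CUBIC)
a=c(t['color'],260,125,66,48,6);e=c(s['color'],225,160,66,48,6)
cv2.imwrite('pics/w6.png',cv2.cvtColor(np.hstack([np.vstack([a,e]),c(w['color'],220,30,90,144,4)]),cv2.COLOR_RGB2BGR))
```

```text
18.65 [452.68 -67.1   49.68] F [ 9.6   0.78 -8.09] tool F [-9.54  8.18  0.55] M [ 0.21 -1.45 -0.07] drawn 91.31
```

View pics/w6.png

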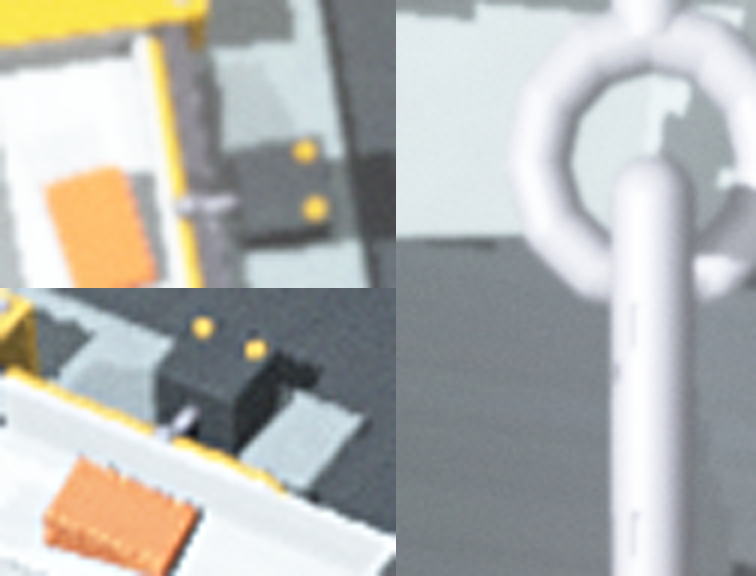

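The pin is seated in the notch (top crop (185,205)), the wedge is in the tray and the prong is in the ring. The tug is now about 10 N, so I'll raise it to about 15 N.

Request:
apply_moves:
  moves:
    - [[0.2, 0, 0], [0, 0, 0]]
    - [[0.22, 0, 0], [0, 0, 0]]
    - [[0.24, 0.02, -0.01], [0, 0, 0]]
    - [[0.26, 0.02, -0.02], [0, 0, 0]]
    - [[0.28, 0.03, -0.03], [0, 0, 0]]
    - [[0.3, 0.03, -0.03], [0, 0, 0]]
    - [[0.3, 0.03, -0.03], [0, 0, 0]]
    - [[0.3, 0.03, -0.03], [0, 0, 0]]
    - [[0.3, 0.03, -0.03], [0, 0, 0]]
    - [[0.3, 0.03, -0.03], [0, 0, 0]]

```text
time_s: 19.8
tool_pos: [452.4, -67.5, 49.9]
ee_rot: [-0.054, 0.044, -0.705, 0.706]
wrist_force: [11.9, 0.9, -7.4]
grip_width: 23.5
```

```bash
python3 st.py
```

```text
19.8 [452.38 -67.48  49.86] F [11.85  0.9  -7.41] tool F [-11.76   7.58   0.74] M [ 0.16 -1.8  -0.02] drawn 91.66
```

Request:
apply_moves:
  moves:
    - [[0.3, 0, 0], [0, 0, 0]]
    - [[0.32, 0.02, -0.02], [0, 0, 0]]
    - [[0.35, 0.03, -0.03], [0, 0, 0]]
    - [[0.37, 0.03, -0.03], [0, 0, 0]]
    - [[0.37, 0.03, -0.03], [0, 0, 0]]
    - [[0.37, 0.03, -0.03], [0, 0, 0]]
    - [[0.37, 0.03, -0.03], [0, 0, 0]]
    - [[0.37, 0.03, -0.03], [0, 0, 0]]
    - [[0.37, 0.03, -0.03], [0, 0, 0]]
    - [[0.37, 0.03, -0.03], [0, 0, 0]]

```text
time_s: 20.8
tool_pos: [452.1, -68.1, 50.2]
ee_rot: [-0.056, 0.042, -0.705, 0.706]
wrist_force: [13.4, 1.0, -7.4]
grip_width: 23.4
```

```bash
python3 st.py; python3 -c "
from h import *
p,r=tcp();print(r.as_matrix().round(4)); go(p,-82)"
```

```text
20.8 [452.09 -68.11  50.22] F [13.38  0.98 -7.37] tool F [-13.24   7.65   0.85] M [ 0.12 -2.09 -0.04] drawn 92.04
[[-9.903e-01  2.050e-02  1.377e-01]
 [-1.378e-01 -3.000e-04 -9.905e-01]
 [-2.020e-02 -9.998e-01  3.100e-03]]
t 20.8 tcp [452.1 -68.1  50.2] shift cm [0. 0. 0.] turn [-0.003 -0.001 -0.02 ]
```

Tug held at about 14 N. Slacking off and levelling now.

Request:
apply_moves:
  moves:
    - [[0.2, 0, 0], [0, 0, 0]]
    - [[0.1, 0, 0], [0, 0, 0]]
    - [[0, 0, 0], [0, 0, -0.005]]
    - [[-0.1, 0, -0.02], [-0.001, 0, -0.01]]
    - [[-0.2, 0, -0.04], [-0.003, 0, -0.02]]
    - [[-0.3, 0, -0.06], [-0.003, 0, -0.02]]
    - [[-0.4, 0, -0.06], [-0.003, 0, -0.02]]
    - [[-0.5, 0, -0.06], [-0.003, 0, -0.02]]
    - [[-0.6, 0, -0.06], [-0.003, 0, -0.02]]
    - [[-0.6, 0, -0.06], [-0.003, 0, -0.02]]

```text
time_s: 21.8
tool_pos: [457.9, -66.6, 50.3]
ee_rot: [0.049, -0.049, 0.705, -0.705]
wrist_force: [0.2, -0.4, -2.1]
grip_width: 23.6
```

```bash
python3 st.py
python3 - <<'E'
from h import *
p,r=tcp();go(p,-82)
w=grab('wrist');cv2.imwrite('pics/w7.png',cv2.cvtColor(cv2.resize(w['color'][20:180,200:360],None,fx=3,fy=3),cv2.COLOR_RGB2BGR))
E
```

```text
21.8 [457.87 -66.63  50.28] F [ 0.2  -0.43 -2.08] tool F [-0.14  2.08  0.45] M [0.08 0.02 0.02] drawn 86.11
t 21.8 tcp [457.9 -66.6  50.3] shift cm [0. 0. 0.] turn [ 0.    -0.001  0.   ]
```

View pics/w7.png

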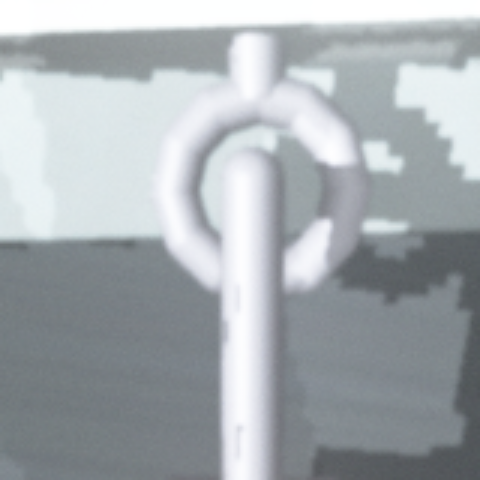

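The prong is slack in the hole, nearly centred, with no side force. Lifting out.

Request:
apply_moves:
  moves:
    - [[0, -0.3, 0.05], [0, 0, 0]]
    - [[0, -0.8, 0.1], [0, 0, 0]]
    - [[0, -1.4, 0.1], [0, 0, 0]]
    - [[0, -2, 0.1], [0, 0, 0]]
    - [[0, -2.7, 0.1], [0, 0, 0]]
    - [[0, -3.5, 0.1], [0, 0, 0]]
    - [[0, -4.3, 0.1], [0, 0, 0]]
    - [[0, -5, 0.1], [0, 0, 0]]
    - [[0, -5.5, 0.1], [0, 0, 0]]
    - [[0, -5.5, 0.1], [0, 0, 0]]

```text
time_s: 22.85
tool_pos: [458.4, -67.7, 106.1]
ee_rot: [-0.049, 0.048, -0.705, 0.706]
wrist_force: [0.5, 0.2, -2.8]
grip_width: 23.7
```

```bash
python3 st.py; python3 -c "
from h import *
go([503,260,106],-103.6)"
```

```text
22.85 [458.43 -67.72 106.08] F [ 0.45  0.18 -2.82] tool F [-0.47  2.82 -0.12] M [ 0.02  0.02 -0.05] drawn 85.71
t 22.85 tcp [458.4 -67.7 106.1] shift cm [-8.930e+00  1.000e-02 -3.185e+01] turn [-0.     0.376 -0.001]
```

Request:
apply_moves:
  moves:
    - [[-0.5, 0, -2], [0, 0.02, 0]]
    - [[-1.5, 0, -5.5], [0, 0.06, 0]]
    - [[-2.6, 0, -9.5], [0, 0.11, 0]]
    - [[-3.8, 0, -13.5], [0, 0.16, 0]]
    - [[-5, 0, -17.5], [0, 0.21, 0]]
    - [[-6, 0, -21.5], [0, 0.26, 0]]
    - [[-7.2, 0, -25.5], [0, 0.31, 0]]
    - [[-8.3, 0, -29.5], [0, 0.35, 0]]
    - [[-8.9, 0, -31.5], [0, 0.376, 0]]
    - [[-8.9, 0, -31.8], [0, 0.376, 0]]

```text
time_s: 23.85
tool_pos: [503.0, 262.0, 105.7]
ee_rot: [-0.083, 0.084, 0.702, -0.702]
wrist_force: [-0.2, 0.2, -2.4]
grip_width: 23.6
```

Request:
apply_moves:
  moves:
    - [[0, 1, 0], [0, 0, 0]]
    - [[0, 2, 0], [0, 0, 0]]
    - [[0, 3, 0], [0, 0, 0]]
    - [[0, 4, 0], [0, 0, 0]]
    - [[0, 5, 0], [0, 0, 0]]
    - [[0, 5.6, 0], [0, 0, 0]]
    - [[0, 6, 0], [0, 0, 0]]
    - [[0, 6.2, 0], [0, 0, 0]]
    - [[0, 6.3, 0], [0, 0, 0]]
    - [[0, 6.3, 0], [0, 0, 0]]

```text
time_s: 24.85
tool_pos: [503.3, 262.1, 42.9]
ee_rot: [-0.082, 0.084, 0.702, -0.702]
wrist_force: [0.5, 0.3, -2.5]
grip_width: 23.7
```

```bash
python3 st.py
python3 - <<'E'
from h import *
import pickle
go([503,260,36],-103.6)
w=grab('wrist');s=grab('side')
a=s['color'][260:380,150:270]
cv2.imwrite('pics/w8.png',cv2.cvtColor(np.hstack([cv2.resize(w['color'],(560,420))[:, :380],cv2.resize(a,(420,420),interpolation=cv2.INTER_CUBIC)]),cv2.COLOR_RGB2BGR))
E
```

```text
24.85 [503.3  262.13  42.87] F [ 0.47  0.3  -2.52] tool F [-0.38  2.52 -0.4 ] M [0.02 0.03 0.05] drawn -7.3
t 24.85 tcp [503.3 262.1  42.9] shift cm [-0.02  0.69  0.22] turn [ 0.001  0.002 -0.002]
```

View pics/w8.png

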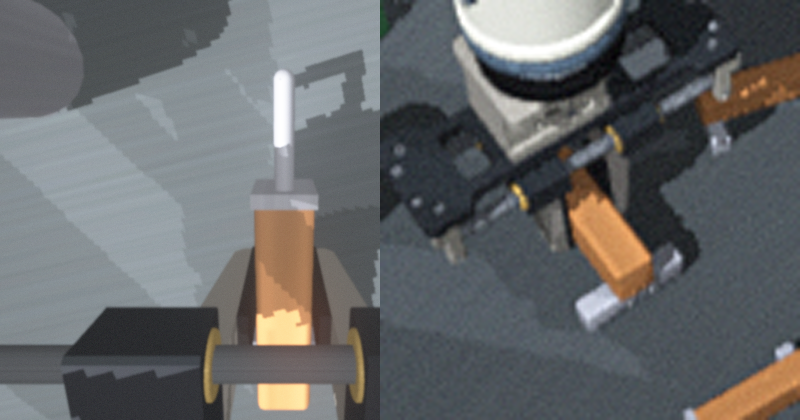

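The hook hangs level just above bare ledge, with nothing under it. Lowering the last 7 mm slowly.

Request:
apply_moves:
  moves:
    - [[0, 0.1, 0], [0, 0, 0]]
    - [[0, 0.2, 0], [0, 0, 0]]
    - [[0, 0.3, 0], [0, 0, 0]]
    - [[0, 0.4, 0], [0, 0, 0]]
    - [[0, 0.48, 0], [0, 0, 0]]
    - [[0, 0.55, 0], [0, 0, 0]]
    - [[0, 0.6, 0], [0, 0, 0]]
    - [[0, 0.64, 0], [0, 0, 0]]
    - [[0, 0.66, 0], [0, 0, 0]]
    - [[0, 0.66, 0], [0, 0, 0]]

```text
time_s: 25.95
tool_pos: [503.4, 262.2, 36.4]
ee_rot: [-0.082, 0.084, 0.703, -0.702]
wrist_force: [-0.5, -0.4, -2.4]
grip_width: 23.7
```

```bash
python3 st.py
```

```text
25.95 [503.37 262.16  36.39] F [-0.47 -0.39 -2.39] tool F [0.37 2.39 0.5 ] M [ 0.06 -0.03 -0.01] drawn -7.37
```

Request:
apply_moves:
  moves:
    - [[0, 0.01, 0], [0, 0, 0]]
    - [[0, 0.02, 0], [0, 0, 0]]
    - [[0, 0.03, 0], [0, 0, 0]]
    - [[0, 0.04, 0], [0, 0, 0]]
    - [[0, 0.05, 0], [0, 0, 0]]
    - [[0, 0.06, 0], [0, 0, 0]]
    - [[0, 0.07, 0], [0, 0, 0]]
    - [[0, 0.08, 0], [0, 0, 0]]
    - [[0, 0.09, 0], [0, 0, 0]]
    - [[0, 0.1, 0], [0, 0, 0]]

```text
time_s: 26.95
tool_pos: [503.5, 262.2, 36.0]
ee_rot: [-0.082, 0.084, 0.703, -0.702]
wrist_force: [-3.2, -1.7, 10.0]
grip_width: 23.9
```

Request:
apply_moves:
  moves:
    - [[0, -0.01, 0], [0, 0, 0]]
    - [[0, -0.01, 0], [0, 0, 0]]
    - [[0, -0.01, 0], [0, 0, 0]]
    - [[0, -0.01, 0], [0, 0, 0]]
    - [[0, -0.01, 0], [0, 0, 0]]
    - [[0, -0.01, 0], [0, 0, 0]]
    - [[0, -0.01, 0], [0, 0, 0]]
    - [[0, -0.01, 0], [0, 0, 0]]
    - [[0, -0.01, 0], [0, 0, 0]]
    - [[0, -0.01, 0], [0, 0, 0]]

```text
time_s: 27.95
tool_pos: [503.6, 262.2, 36.2]
ee_rot: [-0.082, 0.084, 0.703, -0.702]
wrist_force: [-0.5, -0.9, 1.8]
grip_width: 23.6
```

Request:
apply_moves:
  moves:
    - [[0, 0, 0], [0, 0, 0]]
    - [[0, 0, 0], [0, 0, 0]]
    - [[0, 0, 0], [0, 0, 0]]
    - [[0, 0, 0], [0, 0, 0]]
    - [[0, 0, 0], [0, 0, 0]]
    - [[0, 0, 0], [0, 0, 0]]
    - [[0, 0, 0], [0, 0, 0]]
    - [[0, 0, 0], [0, 0, 0]]
    - [[0, 0, 0], [0, 0, 0]]
    - [[0, 0, 0], [0, 0, 0]]
  gripper: 0.8

```text
time_s: 28.95
tool_pos: [503.6, 262.2, 36.2]
ee_rot: [-0.082, 0.084, 0.703, -0.702]
wrist_force: [-0.1, -0.8, -0.2]
grip_width: 82.3
```

Request:
apply_moves:
  moves:
    - [[0, -0.5, 0], [0, 0, 0]]
    - [[0, -1.5, 0], [0, 0, 0]]
    - [[0, -3, 0], [0, 0, 0]]
    - [[0, -5, 0], [0, 0, 0]]
    - [[0, -7, 0], [0, 0, 0]]
    - [[0, -9, 0], [0, 0, 0]]
    - [[0, -11, 0], [0, 0, 0]]
    - [[0, -13, 0], [0, 0, 0]]
    - [[0, -15, 0], [0, 0, 0]]
    - [[0, -15, 0], [0, 0, 0]]

```text
time_s: 29.95
tool_pos: [504.8, 263.0, 190.1]
ee_rot: [-0.08, 0.086, 0.704, -0.701]
wrist_force: [0.8, 1.0, 0.3]
grip_width: 82.8
```

```bash
python3 st.py
python3 - <<'E'
from h import *
t=grab('top');s=grab('side');c=lambda im,u,v,w,h,k:cv2.resize(im[v:v+h,u:u+w],None,fx=k,fy=k,interpolation=cv2.INTER_CUBIC)
cv2.imwrite('pics/w9.png',cv2.cvtColor(np.hstack([c(t['color'],90,80,260,180,1.5),c(s['color'],120,140,200,135,2)]),cv2.COLOR_RGB2BGR))
w=grab('wrist')
cv2.imwrite('pics/w9.png',cv2.cvtColor(np.hstack([c(t['color'],225,80,105,140,3),c(s['color'],140,250,90,120,3.5),w['color'][:420:2,:560:2] if 0 else cv2.resize(w['color'],(210,420))[:]]),cv2.COLOR_RGB2BGR))
E
```

```text
29.95 [504.84 262.97 190.12] F [0.76 0.99 0.26] tool F [-0.51 -0.26 -1.14] M [0.1  0.06 0.05] drawn -8.94
```

View pics/w9.png

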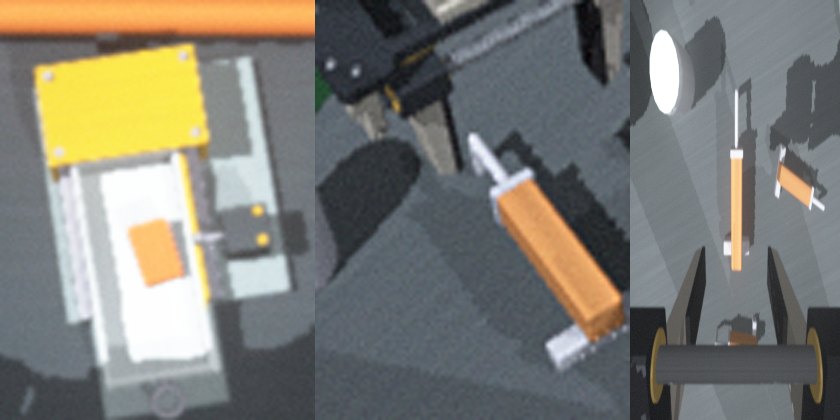

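The tray is drawn out with the pin in the notch (crop (200,238)) and the wedge in it. The hook stands upright on the bare ledge with the gripper well clear. Handing in.

```bash
python3 -c "
from station import bot
print(bot.close_job())"
```

```text
the job is handed in; nothing more can be done
None
```

The job is done and handed in after about 30 s of robot time; `close_job` gives no verdict, so I don't know how it was scored.

- **Drawing the tray:** I gripped the largest hook at 60 N and dropped the prong into the ring. I then pulled the hook back about 91 mm, until the catch stopped it firmly.
- **Tug:** I raised it in steps to 13.4 N level pull at the wrist, about 14 N in all and just short of the 15 N asked. The highest reading was about 14 N, against the 30 N limit. Force is only reported at the end of each move, so shorter peaks would not show.
- **Setting down:** I slacked off to about 0 N, lifted the hook out and stood it back on its original bare spot. I briefly pressed it down with about 12 N before easing off and letting go.

**Last checks:**
- The pictures show the catch pin in the notch, the wedge in the tray, and the hook upright on the ledge, clear of the bay, with the open gripper above it.
- I read the catch from the pictures only, since its joint value can't be read directly.
- I saw nothing out of place among the bystanders in view, but did not measure their positions again at the end.
- No check failed. During the tug the tool tilted by about 0.02 rad and drifted about 1 mm; I corrected the tilt before lifting out.

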